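# Check a hex cap on the thread gauge and sort it

### The arm

A 7-joint arm with a two-finger parallel gripper is mounted at the origin on the work surface. World frame = base frame: x ahead of the robot, y to its left, z up, the work surface at z = 0. Lengths are in mm, angles in rad, forces in N, time in s.
With the tool pointing down it reaches from about 425 to 950 mm from the base axis. Payload 4.7 kg.
Tool frame: the origin (TCP) lies midway between the tips of the shut fingers; the grasp point (between the pads) lies 19 mm behind it (bot.grasp_offset is the distance from the TCP to the grasp point, in mm); z points along the fingers, y is the direction in which the jaws open and shut (so a half turn about z gives the same grasp; the last joint's range is limited). The gripper opens to 85 mm and grips with 20 to 120 N. Pads are 22 mm wide; open, the fingers measure 114 mm over their backs; the gripper's body (76 mm by 85 mm) begins 54 mm behind the grasp point. The pads swing forward as they close: fully open they stand 13 mm farther back than shut.
Start: joints at [1.255, 0.469, -0.049, 1.532, 0.024, 1.141, -0.082], TCP at [190.993, -647.433, 231.335] pointing down, gripper open.
Joint ranges: [-2.59, 2.59], [-0.33, 1.99], [-1.39, 1.29], [0.1, 2.45], [-1.04, 4.18], [0.21, 1.99], [-2.66, 2.66]. Speed limits (rad/s): [2.57, 2.57, 3.14, 3.14, 3.14, 3.14, 3.14].

### API

Orientations are given as a rotation vector (axis times angle).
In Python, from rig import bot, get_image, get_calibration, workorder gives the robot as it stands.
- The arm moves only by the shell command python3 -m handwheel 'ROWS' [OPENING] [FORCE]. ROWS is JSON, a list of rows, each a list of 6 numbers: the shift along the tool's x, y, z in m, then the turn, a rotation vector about the tool's x, y, z in degrees. A call has 1 to 8 rows; each row is the pose to reach, as a shift and turn from the pose commanded when the call began, along the tool's axes at that moment; what a row does not reach only later rows make up. A row lasts 1/12 s, in which the tool goes at most 41.7 mm and 7.16 degrees, less where a joint would pass 70% of its speed; a pose out of reach is approached as far as the arm can. A call with a gripper value outside its range is refused whole. OPENING is the opening, from 0 (shut) to 1 (fully open), set as the call begins (- or left out, the last holds). The fingers move at their own pace and stop on an object; FORCE is the grip in N (left out, the last holds). Time passes only in rows, so rows that repeat a pose let the fingers close. It gives the time, the measured TCP pose, the force and the opening at its end, in the units of the state.
- bot.get_state(): the state, without advancing time (a new reading comes with each control period).
- get_image(name): name is "scene" or "top"; returns (picture, depth): 384x512x3 uint8, blue, green, red; 384x512 float32, mm along the optical axis (not along the pixel's ray), 0 where there is no reading.
- get_calibration(name): a dict with "fx", "fy", "cx", "cy" (pixels), "k1" (the pictures are not rectified: a ray, as slopes to the right and down, at radius r is drawn at 1 + k1 r^2 times it, then the intrinsics apply), "world_to_cam" (4x4, takes a point from world to camera coordinates). Camera axes: x right, y up, looking along -z (the intrinsics and any distortion apply to the point x, -y, -z); pixel columns grow to the right and rows downward; lengths in mm; the calibration is good to about 2 mm. A picture is of the moment at which its call begins. get_calibration takes no time and is no camera call.
- workorder.job_done(): hands the job in, once; it reports no verdict.
The state is a dict: "time": time; "q": joint angles; "qd": joint speeds; "effort": joint torques, N m; "eef_pos": TCP position; "tcp_rot": TCP orientation; "ft_force": force on the tool from outside, world axes, zero at the start; "wrist_torque": the same for the moment, N m; "opening": finger opening in mm.
Only numpy, scipy, OpenCV 4.12 (cv2) and the standard library are available. Lean on these libraries where they do the work, as an engineer would, in place of code of your own. Each camera call takes 0.05 s, during which the arm holds its last target. There are 200 camera calls.

### The job

Screw the hex cap that stands on the square rubber pad onto the thread gauge, clockwise and without forcing it, until it stops and the gauge's sprung pointer is past the first mark (about 6 degrees), but never as far as the second (20 degrees). Then unscrew it again: if it went fully home, with its rim down on the collar, put it in the blue bin under the chute; if it stopped a few millimetres short, put it in the round black rubber cup. Leave the other cap on the round wooden disc and everything else on the desk alone.

Things in the scene. Friction and masses are not known exactly. Their poses are not given: they have to be found in the camera images.
- cap_1: hex cap, 42 mm across flats, 38 mm tall, 0.11 kg, mouth down; origin: centre of its underside, z up. Flats face its +x, -x and every 60 deg. In its bore (32 mm across flats) two lugs 6.4 mm thick point inward on its x axis, at +x and -x (half a turn: same fit), 6 mm above the underside; a dark line engraved across its top lies along that axis
- cap_2: hex cap, outside and lugs the same as cap_1. One of the two caps has a bore 4.5 mm too shallow; which one that is, and which of them stands on the square pad, is not told. Origin: centre of its underside, lugs and top line on its x axis
- pad: black rubber square, 74 x 74 x 4 mm, fixed; origin at the centre of its underside. The cap to be tested stands on it
- disc: round wooden disc, 74 mm across, 4 mm thick, fixed; origin at the centre of its underside. The spare cap stands on it and stays there
- gauge: thread gauge: steel block 84 x 84 x 20 mm fixed to the desk, carrying a sprung steel spindle with a collar and a threaded post; origin at the centre of the block's underside, z up. Right-hand thread (clockwise from above screws down), two starts, lead 30 mm a turn (4.8 mm per rad), 28.4 mm over the crests, about 1 mm of axial play. The two thread starts lie on its +x and -x sides
- gauge_seat (a point): centre of the flat top of the gauge's collar (50 mm across, top 36 mm above the desk), z up, axes of the block. A good cap's rim comes to sit on it. A cap lowered with its x axis 0.5 rad anticlockwise (from above) of the block's x axis rests on the thread 6 mm above the collar, its lugs just short of passing under the thread starts; from there it turns clockwise and follows the thread down
- gauge_tip (a point): top of the threaded post: a conical tip, 7 mm wide, 27 mm above the collar; axes of the spindle. Counted from the 0.5 rad rest position, a good cap is tight on the collar about 1.5 rad on; the shallow cap is stopped by this tip with its rim 3 mm above the collar, tight about 1.0 rad on. To take a cap off, turn it back by as much, then lift
- spindle (a joint): turn of the gauge's sprung spindle (collar and threaded post) in its block, rad, clockwise from above positive, 0 at rest; torsion spring of 0.5 N m per rad. A brass pointer on the block's -x side shows it against three white marks: rest (0), first mark (0.10), second mark (0.35)
- bin: blue plastic bin, open on top, 130 (x) x 150 (y) x 60 mm high, walls 4 mm; origin at the centre of its underside. A sloping steel chute 106 mm wide stands behind it (its +x side), its lower lip 66 mm high at the bin's back wall, rising away from the bin
- cup: round black rubber cup, open on top, 104 mm across the rim, 42 mm high, walls 5 mm; origin at the centre of its underside
- tweezer_case: chrome steel tweezer case lying flat, 145 x 24 x 14 mm; bystander
- capacitor: green ceramic capacitor with brass ends, 30 mm across, 31 mm tall; bystander
- stylus: wooden stylus lying, 138 mm long, 9 mm thick; bystander
- spool: grey solder spool standing, 52 mm across, 34 mm tall; bystander
- screwdriver: screwdriver lying, 160 mm long; bystander
- flux_jar: amber glass jar with black cap, 42 mm across, 45 mm tall; bystander
Things that resemble listed ones, but are neither listed nor needed, are in the scene too. There is more than one size of the cup; the job needs the smallest.

How it is judged (in metres and radians):
On the way:
1. the cap from the pad is screwed onto the gauge as far as it goes, fully home or against the post's tip, and nipped up past the first mark (((z of cap_1 in the frame of gauge_seat between -0.002 and 0.0013 m and horizontal distance between cap_1 and gauge_seat below 0.004 m and angle between each of cap_1, cap_2's own z axis and vertical below 0.1 rad and value of joint spindle above 0.1 rad and horizontal distance between cap_2 and disc below 0.025 m) or (z of cap_2 in the frame of gauge_seat between 0.0015 and 0.0043 m and horizontal distance between cap_2 and gauge_seat below 0.004 m and angle between each of cap_2, cap_1's own z axis and vertical below 0.1 rad and value of joint spindle above 0.1 rad and horizontal distance between cap_1 and disc below 0.025 m))), for 0.1 s.
At the end, for the whole second after the job is handed in: The tested cap, released and at rest, lies in the blue bin if it is the one that goes fully home (within 1.3 mm of the collar when tight), or in the rubber cup if it is the one that stops 3 mm short; the other cap stands upright within 25 mm of the centre of the wooden disc (((x of cap_1 in the frame of bin between -0.06 and 0.06 m and y of cap_1 in the frame of bin between -0.07 and 0.07 m and z of cap_1 in the frame of bin below 0.04 m and linear speed of each of cap_1, cap_2 below 0.02 m/s and horizontal distance between cap_2 and disc below 0.025 m and angle between cap_2's own z axis and vertical below 0.1 rad) or (horizontal distance between cap_2 and cup below 0.035 m and z of cap_2 in the frame of cup below 0.035 m and linear speed of each of cap_2, cap_1 below 0.02 m/s and horizontal distance between cap_1 and disc below 0.025 m and angle between cap_1's own z axis and vertical below 0.1 rad))); the robot touches nothing.
It fails at once if the spindle is turned to the second mark (0.35 rad), either way (value of joint spindle above 0.35 rad or value of joint spindle below -0.35 rad).
It fails at once if a cap is forced against the gauge with more than 70 N (contact force between any of cap_1, cap_2 and gauge above 70 N).
It fails at once if a bystander is moved by more than 30 mm (distance of any of tweezer_case, capacitor, stylus, spool, screwdriver, flux_jar from where it was at the start of the episode above 0.03 m).
It also fails if it takes over 64 s, if anything falls off the work surface, if the arm or the gripper's body presses on something with over 40 N, if the wrist force passes 120 N, or if a joint passes its speed limit or range.

## Working session

There is one attempt and no reset: what is moved stays moved. The work goes in short steps, Python scripts to look and compute and a shell command to move; the robot and the scene stay as the last step left them, time stands still between calls to the robot, and variables do not carry over. Pictures are saved under pics/ and viewed, about 8 in all and at most 12, crops included, and the job is handed in when it is done.

```bash
ls; mkdir -p pics
python3 - <<'E'
from rig import bot,get_image,get_calibration
import cv2,numpy as np
for n in("scene","top"):
    p,d=get_image(n); np.save(f"pics/{n}_d.npy",d); cv2.imwrite(f"pics/{n}.png",p); cv2.imwrite(f"pics/{n}_v.png",cv2.resize(p,(800,600),interpolation=cv2.INTER_CUBIC))
    print(n,get_calibration(n))
print(bot.get_state())
E
```

```text
pics
scene {'fx': 395.293914607785, 'fy': 395.293914607785, 'cx': 260.03111290916354, 'cy': 197.0191252200137, 'k1': 0.02595938502498156, 'world_to_cam': array([[ 8.67910454e-01,  4.96296106e-01,  2.05333866e-02,
        -4.56933830e+02],
       [-2.74785544e-01,  4.45280576e-01,  8.52184319e-01,
         9.45959593e+01],
       [ 4.13792641e-01, -7.45261957e-01,  5.22838662e-01,
        -1.36891158e+03],
       [ 0.00000000e+00,  0.00000000e+00,  0.00000000e+00,
         1.00000000e+00]])}
top {'fx': 465.84264370695655, 'fy': 465.84264370695655, 'cx': 248.61435000112436, 'cy': 194.29721393015538, 'k1': -0.16120300430467113, 'world_to_cam': array([[-2.22023570e-02, -9.99747939e-01, -3.33373911e-03,
         5.07032388e+00],
       [ 9.92237855e-01, -2.24434339e-02,  1.22312430e-01,
        -5.24937406e+02],
       [-1.22356421e-01, -5.92237910e-04,  9.92486048e-01,
        -1.25941646e+03],
       [ 0.00000000e+00,  0.00000000e+00,  0.00000000e+00,
         1.00000000e+00]])}
{'time': 0.1, 'q': array([ 1.25507906,  0.46938219, -0.04864062,  1.53353948,  0.02408574,
        1.14104648, -0.08229209]), 'qd': array([-0.00018295, -0.00176843,  0.00125794, -0.00301129, -0.00035487,
        0.00051816, -0.00049234]), 'effort': array([ 6.56113116e-04, -5.11515677e+01, -4.69234830e-02, -2.38389802e+01,
        1.07256902e-02,  4.36850954e-03,  1.26010451e-05]), 'eef_pos': array([ 190.85332754, -646.91086534,  230.36690555]), 'tcp_rot': array([-3.10757727e+00, -4.48846399e-01,  4.47785383e-04]), 'ft_force': array([ 0.70306547,  0.34618629, -0.56983583]), 'wrist_torque': array([ 0.04428138,  0.02237367, -0.01419562]), 'opening': 85.53767717336613}
```

View pics/top_v.png

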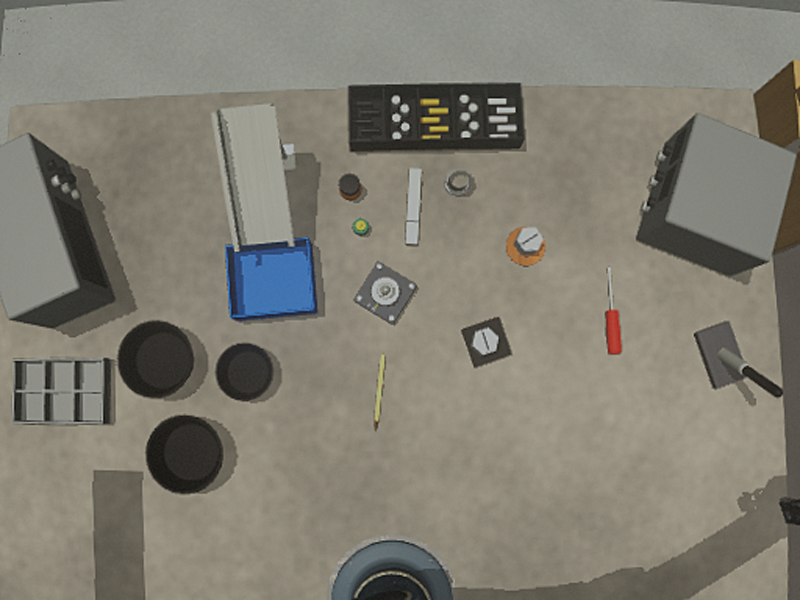

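View pics/scene_v.png

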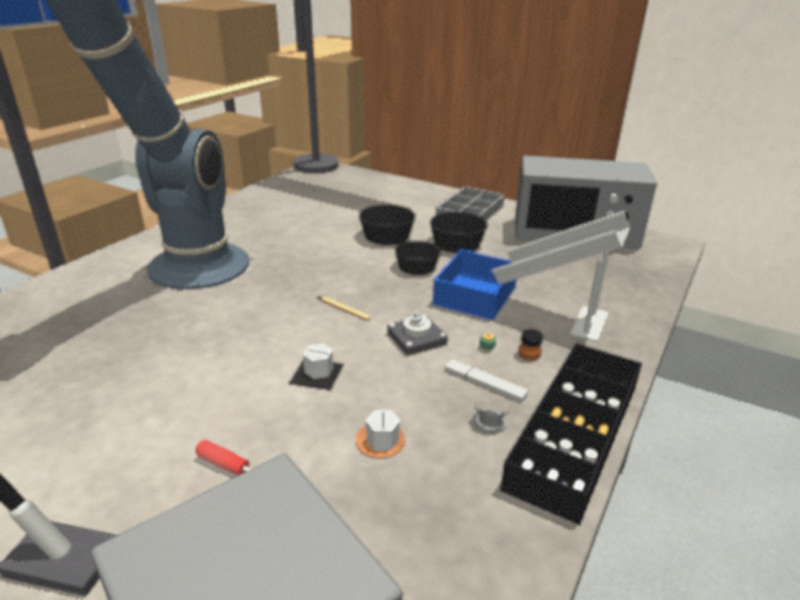

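```bash
cat > h.py <<'E'
import numpy as np,cv2
from rig import get_calibration
C={n:get_calibration(n) for n in("scene","top")}
def ray(n,u,v):
    c=C[n];k=c["k1"]
    x,y=cv2.undistortPoints(np.array([[[u,v]]],float),np.array([[c["fx"],0,c["cx"]],[0,c["fy"],c["cy"]],[0,0,1]]),np.array([k,0,0,0,0.]))[0,0]
    return x,y
def at_z(n,u,v,z):
    x,y=ray(n,u,v);M=C[n]["world_to_cam"];R=M[:3,:3]
    o=-R.T@M[:3,3];d=R.T@np.array([x,-y,-1]);return o+d*(z-o[2])/d[2]
def at_d(n,u,v,d):
    x,y=ray(n,u,v);M=C[n]["world_to_cam"]
    return M[:3,:3].T@(np.array([x*d,-y*d,-d])-M[:3,3])
def proj(n,P):
    c=C[n];p=c["world_to_cam"][:3]@np.r_[P,1];x,y=p[0]/-p[2],-p[1]/-p[2];f=1+c["k1"]*(x*x+y*y)
    return c["fx"]*x*f+c["cx"],c["fy"]*y*f+c["cy"]
E
python3 - <<'E'
import cv2,numpy as np
from h import *
p=cv2.imread("pics/top.png");d=np.load("pics/top_d.npy")
a=p[160:214,220:274];b=p[196:250,284:338]
cv2.imwrite("pics/c1.png",cv2.resize(np.hstack([a,b]),(800,400),interpolation=cv2.INTER_CUBIC))
for nm,u,v in[("capA",485,341),("capB",529,239),("gauge",385,291),("cupS",244,371),("cup2",155,358),("cup3",185,453),("bin",272,282)]:
    u=u*.64;v=v*.64;print(nm,at_d("top",u,v,d[int(v),int(u)]).round(1))
# cap top mask via depth
H=np.zeros(d.shape)
vv,uu=np.indices(d.shape)
def mask(u0,v0,r,lo,hi):
    pts=[]
    for v in range(v0-r,v0+r):
        for u in range(u0-r,u0+r):
            if d[v,u]>0:
                P=at_d("top",u,v,d[v,u])
                if lo<P[2]<hi: pts.append([u,v,*P])
    return np.array(pts)
for nm,u,v,lo,hi in[("capA",310,218,38,46),("capB",338,154,38,46),("block",247,187,17,23),("collar",247,187,33,40),("cup",157,238,38,46),("cup2",99,229,35,70),("cup3",118,290,35,70)]:
    m=mask(u,v,40,lo,hi)
    q=m[:,2:4].astype(np.float32);r=cv2.minAreaRect(q);c,rad=cv2.minEnclosingCircle(q)
    print(nm,len(m),m[:,2:].mean(0).round(1),"rect",np.round(r[0],1),np.round(r[1],1),round(r[2],1),"circ",np.round(c,1),round(rad,1), m[:,:2].min(0),m[:,:2].max(0))
E
```

```text
capA [ 453.7 -174.4   43.4]
capB [ 634.  -260.5   45.1]
gauge [543.1  -1.2  64.6]
cupS [411.5 256.9   5.7]
cup2 [437.3 420.8  11.2]
cup3 [265.3 365.3   9.2]
bin [572.7 205.1   6. ]
capA 171 [ 453.9 -174.7   42.8] rect [ 454.4 -175. ] [44.7 41.7] 43.6 circ [ 454.3 -174.2] 23.1 [302. 210.] [318. 226.]
capB 148 [ 635.8 -261.4   42.5] rect [ 635.7 -260.8] [43.1 43.2] 4.9 circ [ 636.2 -262.7] 23.7 [331. 145.] [346. 160.]
block 485 [ 5.55e+02 -3.00e-01  2.02e+01] rect [577.1  -1.9] [113.7 172. ] 87.8 circ [585.5  -3.5] 95.3 [226. 147.] [267. 207.]
collar 142 [ 5.472e+02 -1.000e-01  3.670e+01] rect [ 5.477e+02 -1.000e-01] [47.2 47.2] 43.2 circ [ 5.47e+02 -3.00e-01] 24.7 [238. 178.] [255. 195.]
cup 248 [415.1 255.4  41.9] rect [414.2 261.1] [197.8 208.8] 86.1 circ [419.7 257.7] 137.6 [117. 198.] [190. 273.]
cup2 794 [430.8 425.4  50.7] rect [438.9 417.2] [236.6 219.9] 88.7 circ [430.  428.7] 146.1 [ 59. 189.] [138. 268.]
cup3 816 [280.  367.6  51.3] rect [287.5 345.7] [198.1 179.1] 89.3 circ [312.6 349.3] 114.8 [ 86. 250.] [157. 316.]
```

View pics/c1.png

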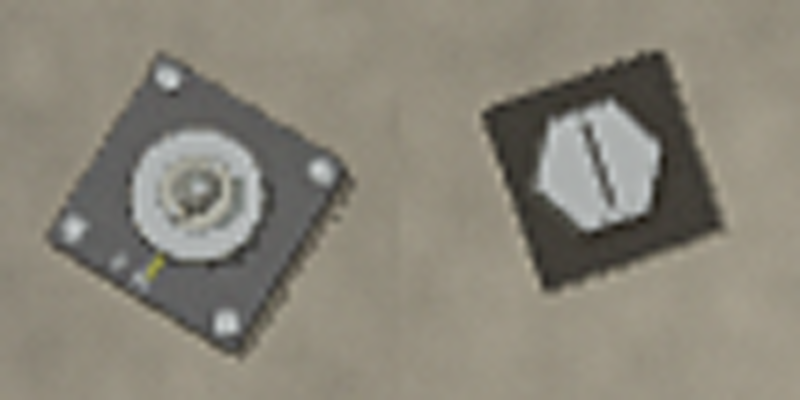

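Pad cap (crop px ~600,165, square pad) is the tested one. Its line runs (587,122)→(612,208). The gauge pointer and marks sit on the lower-left edge of the block, so that edge is -x, with the pointer at rest (155,265). The cups are at (245,372), (155,358) and (185,453) in the 800-wide top view. The first is clearly the smallest, so it fits.

Run:
```python
from h import *
from scipy.spatial.transform import Rotation as R
from rig import bot
k=7.407
f=lambda x,y,u0,v0,z:at_z("top",u0+(x+.5)/k-.5,v0+(y+.5)/k-.5,z)
a=f(587-400,122,284,196,42);b=f(612-400,208,284,196,42)
print("line",a.round(1),b.round(1),"ang",np.degrees(np.arctan2(*(a-b)[1::-1])),"mid",((a+b)/2).round(1))
hexv=[f(x-400,y,284,196,42) for x,y in[(548,117),(612,99),(660,154),(650,212),(596,232),(537,185)]]
print("hexmean",np.mean(hexv,0).round(1),[round(np.degrees(np.arctan2(*(h-np.mean(hexv,0))[1::-1])),1) for h in hexv])
B=[f(x,y,220,160,21) for x,y in[(168,76),(322,170),(226,322),(73,228)]]
c=np.mean(B,0);m=(B[2]+B[3])/2;d=c-m;m2=(B[0]+B[1])/2-c
print("gauge c",c.round(1),"xang",np.degrees(np.arctan2(d[1],d[0])), [np.linalg.norm(B[i]-B[i-1]).round(1) for i in range(4)])
K=[f(x,y,220,160,20) for x,y in[(160,55),(352,172),(240,354),(48,238)]]
print("corners",np.mean(K,0).round(1),np.degrees(np.arctan2(*((K[0]+K[1]-K[2]-K[3])[1::-1]))))
pd=[f(x-400,y,284,196,4) for x,y in[(481,110),(662,52),(724,230),(548,292)]]
print("pad",np.mean(pd,0).round(1))
s=bot.get_state();M=R.from_rotvec(s["tcp_rot"]).as_matrix();print(M.round(3),"yang",np.degrees(np.arctan2(M[1,1],M[0,1])))
for P in [(454,-174.5,42),(547,0,50)]: print(proj("scene",P))
# small cup rim / bin
D=np.load("pics/top_d.npy")
pts=[]
for v in range(215,262):
  for u in range(136,180):
    P=at_d("top",u,v,D[v,u]); 
    if 36<P[2]<46: pts.append(P)
pts=np.array(pts);print("cup",len(pts),cv2.minEnclosingCircle(pts[:,:2].astype(np.float32)))
```

```text
line [ 470.9 -170.9   42. ] [ 438.8 -179.    42. ] ang 14.227469180571486 mid [ 454.9 -174.9   42. ]
hexmean [ 454.3 -175.3   42. ] [np.float64(45.1), np.float64(-11.8), np.float64(-79.7), np.float64(-134.3), np.float64(174.0), np.float64(104.8)]
gauge c [ 5.488e+02 -4.000e-01  2.100e+01] xang -33.143428148438815 [np.float64(68.4), np.float64(68.7), np.float64(68.4), np.float64(68.0)]
corners [546.8  -1.4  20. ] -32.550984992369315
pad [ 455.2 -181.6    4. ]
[[ 0.959  0.283 -0.001]
 [ 0.283 -0.959  0.002]
 [-0.    -0.002 -1.   ]] yang -73.5625175964242
(np.float64(202.89324877716308), np.float64(224.72106290400973))
(np.float64(266.7018360195577), np.float64(201.65839945303995))
cup 242 ((410.8812561035156, 250.4239501953125), 52.57450866699219)
```

```bash
cat >> h.py <<'E'
from scipy.spatial.transform import Rotation as Rt
def go(x,y,z,yaw,s=None):
    "tool-frame shift (m) and turn (deg) from measured pose to x,y,z, jaw y-axis world angle yaw, tool down"
    from rig import bot
    s=s or bot.get_state();M=Rt.from_rotvec(s["tcp_rot"])
    a=np.radians(yaw);Y=np.array([np.cos(a),np.sin(a),0]);Z=np.array([0,0,-1.]);T=Rt.from_matrix(np.c_[np.cross(Y,Z),Y,Z])
    sh=M.inv().apply(np.array([x,y,z])-s["eef_pos"])/1000;r=(M.inv()*T).as_rotvec(degrees=True)
    m=M.as_matrix()
    print("t",round(s["time"],2),"pos",s["eef_pos"].round(1),"yaw",np.degrees(np.arctan2(m[1,1],m[0,1])).round(2),"tilt",m[:2,2].round(4),"F",s["ft_force"].round(1),"T",s["wrist_torque"].round(3),"open",round(s["opening"],1),"q7",s["q"][6].round(2));print("shift",sh.round(4),"turn",r.round(1))
E
python3 -m handwheel '[[0.386,-0.378,0.1,0,0,-60],[0.386,-0.378,0.1,0,0,-60],[0.386,-0.378,0.1,0,0,-60],[0.386,-0.378,0.1,0,0,-60],[0.386,-0.378,0.1,0,0,-60],[0.386,-0.378,0.1,0,0,-60],[0.386,-0.378,0.1,0,0,-60],[0.386,-0.378,0.1,0,0,-60]]' 1 60
python3 -c "
from h import *
go(454.5,-175,100,74.2)"
```

```text
time: 0.77
eef_pos: [351.0, -359.3, 170.2]
tcp_rot: [-2.508, -1.892, 0.0]
ft_force: [0.5, -0.5, 0.1]
opening: 85.3
t 0.77 pos [ 351.  -359.3  170.2] yaw -15.94 tilt [-0.0002 -0.0001] F [ 0.5 -0.5  0.1] T [-0.003 -0.045  0.053] open 85.3 q7 0.31
shift [0.2056 0.0489 0.0702] turn [ -0.   -0.  -90.1]
```

```bash
python3 -m handwheel '[[0.2056,0.0489,0.07,0,0,-57],[0.2056,0.0489,0.07,0,0,-57],[0.2056,0.0489,0.07,0,0,-57],[0.2056,0.0489,0.07,0,0,-57],[0.2056,0.0489,0.07,0,0,-57],[0.2056,0.0489,0.07,0,0,-57],[0.2056,0.0489,0.07,0,0,-57],[0.2056,0.0489,0.07,0,0,-57]]'
python3 -c "
from h import *
go(454.5,-175,100,74.2)"
```

```text
time: 1.43
eef_pos: [455.5, -175.6, 100.0]
tcp_rot: [-1.295, -2.861, -0.001]
ft_force: [-0.2, -0.0, 0.1]
opening: 85.4
t 1.43 pos [ 455.5 -175.6  100. ] yaw 41.29 tilt [-0.001   0.0011] F [-0.2 -0.   0.1] T [-0.053  0.036 -0.006] open 85.4 q7 0.67
shift [ 0.0012 -0.0003  0.    ] turn [  0.   -0.1 -32.9]
```

```bash
python3 -m handwheel '[[0.001,0,0,0,0,-33],[0.001,0,0,0,0,-33],[0.001,0,0,0,0,-33],[0.001,0,0,0,0,-33],[0.001,0,0,0,0,-33],[0.001,0,0.03,0,0,-33],[0.001,0,0.03,0,0,-33],[0.001,0,0.03,0,0,-33]]'
python3 - <<'E'
from h import *
go(454.5,-175,8,74.2)
from rig import get_image
p,_=get_image("scene")
q,_=get_image("top")
cv2.imwrite("pics/c2.png",np.hstack([cv2.resize(p[190:270,160:240],(400,400),interpolation=cv2.INTER_CUBIC),cv2.resize(q[190:250,280:340],(400,400),interpolation=cv2.INTER_CUBIC)]))
E
```

```text
time: 2.1
eef_pos: [453.2, -176.5, 69.7]
tcp_rot: [-0.444, -3.106, -0.002]
ft_force: [-0.0, 0.1, 0.8]
opening: 85.3
t 2.1 pos [ 453.2 -176.5   69.7] yaw 73.72 tilt [-0.0036  0.0015] F [-0.   0.1  0.8] T [0.012 0.021 0.01 ] open 85.3 q7 1.11
shift [-0.001   0.0018  0.0617] turn [ 0.  -0.2 -0.5]
```

View pics/c2.png

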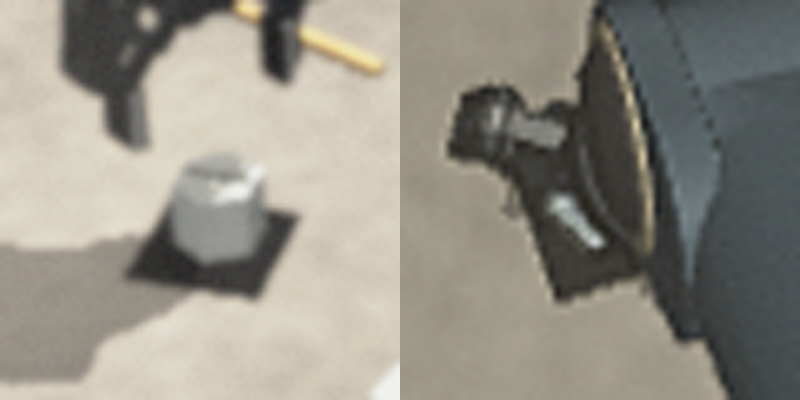

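The cap at (218,210) in the left crop lies directly below the midpoint of the finger tips (125,140)/(280,75), so I descend and grip.

```bash
python3 -m handwheel '[[-0.001,0.0018,0.03,0,-0.2,-0.5],[-0.001,0.0018,0.05,0,-0.2,-0.5],[-0.001,0.0018,0.0615,0,-0.2,-0.5],[-0.001,0.0018,0.0615,0,-0.2,-0.5]]'
python3 -c "
from h import *
go(454.5,-175,8,74.2)"
python3 -m handwheel '[[0,0,0,0,0,0],[0,0,0,0,0,0],[0,0,0,0,0,0],[0,0,0,0,0,0],[0,0,0,0,0,0],[0,0,0,0,0,0]]' 0 40
python3 -c "
from h import *
go(454.5,-175,8,74.2)"
```

```text
time: 2.53
eef_pos: [455.2, -175.1, 8.0]
tcp_rot: [0.431, 3.111, -0.0]
ft_force: [0.2, -0.4, -0.4]
opening: 85.6
t 2.53 pos [ 455.2 -175.1    8. ] yaw 74.23 tilt [ 0.0007 -0.0003] F [ 0.2 -0.4 -0.4] T [-0.05   0.007  0.011] open 85.6 q7 1.01
shift [ 0.0007 -0.0001  0.    ] turn [-0.  0.  0.]
time: 3.03
eef_pos: [457.1, -175.7, 10.5]
tcp_rot: [0.43, 3.106, -0.002]
ft_force: [-1.7, -0.5, 4.9]
opening: 41.6
t 3.03 pos [ 457.1 -175.7   10.5] yaw 74.23 tilt [ 0.0056 -0.0022] F [-1.7 -0.5  4.9] T [0.075 0.152 0.075] open 41.6 q7 1.01
shift [ 0.0027 -0.      0.0025] turn [-0.   0.3  0. ]
```

```bash
python3 -m handwheel '[[0,0,-0.035,0,0,0],[0,0,-0.075,0,0,0],[0,0,-0.09,0,0,0],[0,0,-0.09,0,0,0],[0,0,-0.09,0,0,0]]'
python3 -c "
from h import *
go(547.5,-0.5,105,55.6)"
```

```text
time: 3.45
eef_pos: [456.1, -175.8, 100.2]
tcp_rot: [0.431, 3.106, -0.003]
ft_force: [-0.1, 0.5, -1.6]
opening: 41.3
t 3.45 pos [ 456.1 -175.8  100.2] yaw 74.19 tilt [ 0.0053 -0.0027] F [-0.1  0.5 -1.6] T [-0.014  0.055  0.046] open 41.3 q7 1.16
shift [-0.0402  0.1936 -0.0048] turn [-0.   0.3 18.6]
```

```bash
python3 -m handwheel '[[-0.04,0.1936,-0.0048,0,0.3,18.6],[-0.04,0.1936,-0.0048,0,0.3,18.6],[-0.04,0.1936,-0.0048,0,0.3,18.6],[-0.04,0.1936,-0.0048,0,0.3,18.6],[-0.04,0.1936,-0.0048,0,0.3,18.6],[-0.04,0.1936,-0.0048,0,0.3,18.6],[-0.04,0.1936,-0.0048,0,0.3,18.6],[-0.04,0.1936,-0.0048,0,0.3,18.6]]'
python3 - <<'E'
from h import *
go(547.5,-0.5,105,55.6)
from rig import get_image
p,d=get_image("scene");np.save("pics/s3_d.npy",d);cv2.imwrite("pics/s3.png",p)
q,e=get_image("top");np.save("pics/t3_d.npy",e);cv2.imwrite("pics/t3.png",q)
cv2.imwrite("pics/c3.png",np.hstack([cv2.resize(p[140:240,220:320],(500,500),interpolation=cv2.INTER_CUBIC),cv2.resize(q[140:240,220:280],(300,500),interpolation=cv2.INTER_CUBIC)]))
E
```

```text
time: 4.12
eef_pos: [545.5, -0.4, 102.5]
tcp_rot: [-0.926, -2.997, 0.002]
ft_force: [-1.0, -0.1, -0.6]
opening: 41.6
t 4.12 pos [ 5.455e+02 -4.000e-01  1.025e+02] yaw 55.65 tilt [-0.0049  0.0004] F [-1.  -0.1 -0.6] T [-0.019  0.005 -0.037] open 41.6 q7 0.51
shift [-0.0017  0.001  -0.0025] turn [-0.1 -0.2  0.1]
```

View pics/c3.png

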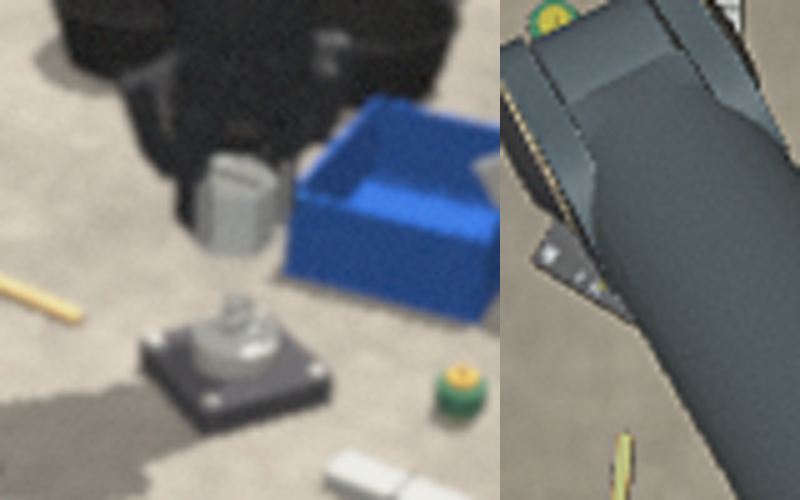

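Run:
```python
from h import *
p=cv2.imread("pics/s3.png");d=np.load("pics/s3_d.npy")
W=[]
for v in range(165,225):
  for u in range(240,295):
    if d[v,u]>0: W.append([u,v,*at_d("scene",u,v,d[v,u]),*p[v,u].astype(float)])
W=np.array(W);xy=W[:,2:4]-[546,0];r=np.hypot(*xy.T);z=W[:,4];br=W[:,5:].mean(1)
a=np.radians(-64.2);n=np.array([np.cos(a),np.sin(a)]);t=np.array([-n[1],n[0]])
N=xy@n;T=xy@t
m=(r<32)&(z>85)&(z<150)&(br>100)&(W[:,5:].std(1)<15)
print("cap",m.sum(),"z",z[m].min(),z[m].max())
for lo in range(85,145,6):
  k=m&(z>=lo)&(z<lo+6)
  if k.sum(): print(lo,k.sum(),"N med/max",np.median(N[k]).round(1),N[k].max().round(1),N[k].min().round(1),"T",T[k].min().round(1),T[k].max().round(1),"mid",((T[k].min()+T[k].max())/2).round(1))
c=(r<32)&(z>33.5)&(z<38.5)
print("collar",c.sum(),"N",N[c].min().round(1),N[c].max().round(1),"T",T[c].min().round(1),T[c].max().round(1),cv2.minEnclosingCircle(np.c_[T,N][c].astype(np.float32)))
c=(r<32)&(z>25)&(z<34); print("collar side N max",np.sort(N[c])[-8:].round(1),"T",T[c].min().round(1),T[c].max().round(1))
for zz in(85,90,95,97,100):
  pass
k=(r<32)&(br>100)
for v in range(170,215):
  s=W[(W[:,1]==v)&k]; 
  if len(s): 
    i=(W[:,1]==v)&k; print(v,int(s[:,0].min()),int(s[:,0].max()),"z",np.median(z[i]).round(0),"N",np.median(N[i]).round(1),"T",T[i].min().round(1),T[i].max().round(1))
```

```text
cap 303 z 94.63482405744412 149.27498398549304
91 10 N med/max 17.7 19.7 -0.4 T -6.9 22.5 mid 7.8
97 29 N med/max 18.3 23.2 -0.1 T -18.2 22.4 mid 2.1
103 37 N med/max 18.8 24.8 -5.5 T -23.7 27.4 mid 1.8
109 30 N med/max 19.4 24.9 -2.6 T -20.6 27.2 mid 3.3
115 30 N med/max 20.0 24.7 2.3 T -17.8 21.8 mid 2.0
121 32 N med/max 20.4 25.6 -1.7 T -17.9 23.9 mid 3.0
127 60 N med/max 13.9 26.6 -22.9 T -18.3 26.4 mid 4.1
133 69 N med/max 3.0 25.6 -19.2 T -18.3 23.6 mid 2.7
139 4 N med/max 20.9 24.2 -3.3 T -18.3 31.2 mid 6.5
collar 87 N -15.4 29.4 T -20.7 25.4 ((2.167059898376465, 5.335216045379639), 26.225727081298828)
collar side N max [27.1 27.1 27.1 27.1 27.2 27.7 27.8 30.6] T -20.0 25.7
172 262 279 z 134.0 N -18.5 T -13.4 31.2
173 262 273 z 134.0 N -14.7 T -13.3 14.9
174 262 274 z 134.0 N -8.2 T -13.3 17.8
175 261 276 z 134.0 N -2.6 T -15.9 23.6
176 261 277 z 134.0 N 3.2 T -15.9 26.4
177 260 276 z 134.0 N 9.3 T -18.3 23.8
178 261 276 z 133.0 N 13.5 T -15.5 23.9
179 260 275 z 133.0 N 18.4 T -18.3 21.4
180 260 275 z 130.0 N 19.6 T -18.3 21.5
181 260 275 z 128.0 N 20.1 T -18.1 21.6
182 260 27
[... 296 characters left out ...]
 T -18.2 19.9
190 261 272 z 99.0 N 20.3 T -15.1 14.7
191 262 271 z 96.0 N 19.0 T -12.1 12.2
199 266 269 z 60.0 N 2.0 T -1.3 7.1
200 265 269 z 59.0 N 5.8 T -4.0 7.4
201 265 270 z 57.0 N 7.4 T -3.7 10.0
202 265 271 z 53.0 N 6.4 T -3.7 12.9
203 262 272 z 47.0 N 0.8 T -13.1 15.9
204 260 274 z 46.0 N 5.5 T -18.5 21.6
205 259 275 z 43.0 N 6.7 T -20.7 24.6
206 259 275 z 36.0 N 3.6 T -20.5 24.8
207 259 275 z 36.0 N 6.8 T -20.1 25.0
208 258 275 z 35.0 N 10.9 T -24.1 25.2
209 258 276 z 34.0 N 14.9 T -23.7 28.1
210 259 277 z 35.0 N 19.4 T -19.6 31.1
211 259 277 z 33.0 N 22.0 T -19.5 31.3
212 259 277 z 30.0 N 23.8 T -19.4 31.4
213 260 276 z 28.0 N 23.5 T -16.4 28.8
214 261 276 z 23.0 N 22.8 T -13.3 28.9
```

```bash
python3 -m handwheel '[[-0.0017,0.001,0.008,-0.1,-0.2,0],[-0.0017,0.001,0.0165,-0.1,-0.2,0],[-0.0017,0.001,0.0165,-0.1,-0.2,0],[-0.0017,0.001,0.0165,-0.1,-0.2,0]]'
python3 - <<'E'
from h import *
from rig import get_image
go(547.5,-0.5,85,55.6)
L=[get_image("scene") for _ in range(4)]
d=np.median([x[1] for x in L],0);g=np.mean([x[0] for x in L],0);np.save("pics/s4_d.npy",d);cv2.imwrite("pics/s4.png",g)
a=np.radians(-62.);n=np.array([np.cos(a),np.sin(a)]);t=np.array([-n[1],n[0]])
for v in range(170,218):
  o=[]
  for u in range(262,274):
    P=at_d("scene",u,v,d[v,u]);q=P[:2]-[547.5,-.5];o.append("%6.1f"%(q@n))
  P=at_d("scene",267,v,d[v,267]);print(v,"z%.0f T%.1f |"%(P[2],(P[:2]-[547.5,-.5])@t),*o)
# subpixel silhouette columns by gray gradient, rows
G=g.mean(2)
for v in list(range(182,194,2))+list(range(206,214)):
  dd=np.diff(G[v]);print(v,G[v,252:284].round(0).astype(int))
E
```

```text
time: 4.55
eef_pos: [548.0, -0.6, 86.6]
tcp_rot: [0.929, 3.001, 0.001]
ft_force: [0.1, -0.6, -0.8]
opening: 42.0
t 4.55 pos [548.   -0.6  86.6] yaw 55.58 tilt [0.0005 0.0006] F [ 0.1 -0.6 -0.8] T [ 0.024 -0.014 -0.062] open 42.0 q7 0.49
shift [ 0.0005 -0.0002  0.0016] turn [ 0.  0. -0.]
170 z28 T-2.4 |   26.1   27.5   27.0   25.5   23.1 -236.1 -236.8 -232.8 -237.8 -239.9 -239.8  -17.7
171 z24 T-2.3 |   25.6   27.3   26.1   23.5   24.5 -235.8 -237.1 -237.3 -239.5 -239.2 -240.2 -127.4
172 z20 T-2.2 |   27.5   26.2   24.3   24.8   24.0 -235.6 -239.0 -241.0 -238.8 -240.6 -241.6 -242.2
173 z14 T-2.1 |   28.5   27.1   26.2   24.4 -241.9 -239.5 -239.4 -240.1 -239.8 -242.8 -243.0 -246.5
174 z10 T-1.9 |   27.3   26.2   25.3   26.4 -239.6 -240.5 -242.4 -241.7 -242.3 -242.7 -245.2 -246.5
175 z4 T-1.8 |   24.2   21.2   21.3 -243.1 -241.3 -244.4 -242.7 -242.4 -242.7 -243.2 -247.0 -247.0
176 z-0 T-1.7 |   24.4   20.3 -243.5 -242.3 -242.0 -245.0 -241.2 -242.1 -243.4 -247.4 -247.4 -134.2
177 z59 T-1.7 |   23.1   21.9  -20.1  -20.7 -130.1 -130.2 -130.2 -237.8 -239.4 -241.3 -241.9 -128.6
178 z118 T-1.
[... 5285 characters left out ...]
4 187 146 117 113 117 130 149 166 178 186]
210 [ 85  81  86  83  82  82  96 114 130 142 151 155 160 161 162 164 180 207
 218 216 206 186 156 125 111 113 114 116 127 142 159 176]
211 [ 76  76  77  76  77  81  95 111 122 131 138 143 148 150 150 153 169 188
 189 175 158 142 126 110 105 110 114 113 114 124 140 162]
212 [ 71  74  75  75  77  80  90 107 119 126 130 136 138 139 138 138 141 147
 145 140 131 124 113 102 100 107 113 114 114 125 149 167]
213 [ 67  73  75  75  76  77  83  99 114 123 128 132 134 136 133 134 134 132
 130 126 122 118 111 105 105 109 113 114 117 137 175 194][ WARN:0@4.247] global loadsave.cpp:1063 imwrite_ Unsupported depth image for selected encoder is fallbacked to CV_8U.
```

```bash
python3 -m handwheel '[[-0.0016,-0.0007,0.006,0,0,0],[-0.0016,-0.0007,0.012,0,0,0],[-0.0016,-0.0007,0.018,0,0,0],[-0.0016,-0.0007,0.024,0,0,0],[-0.0016,-0.0007,0.028,0,0,0],[-0.0016,-0.0007,0.028,0,0,0]]'
python3 -c "
from h import *
go(548.9,-2.1,48.5,55.75)"
```

```text
time: 5.25
eef_pos: [549.1, -1.4, 58.3]
tcp_rot: [0.928, 3.001, 0.001]
ft_force: [-0.2, -0.1, -0.9]
opening: 41.4
t 5.25 pos [549.1  -1.4  58.3] yaw 55.64 tilt [0.0005 0.0008] F [-0.2 -0.1 -0.9] T [-0.001 -0.064  0.015] open 41.4 q7 0.46
shift [-0.0002 -0.0007  0.0098] turn [ 0.1 -0.  -0.1]
```

```bash
python3 -m handwheel '[[0,0,0.004,0,0,0],[0,0,0.007,0,0,0],[0,0,0.009,0,0,0],[0,0,0.010,0,0,0],[0,0,0.010,0,0,0]]'
python3 -c "
from h import *
go(548.9,-2.1,48.5,55.75)"
python3 -m handwheel '[[0,0,0.001,0,0,0],[0,0,0.002,0,0,0],[0,0,0.002,0,0,0]]'
python3 -c "
from h import *
go(548.9,-2.1,48.5,55.75)"
```

```text
time: 5.67
eef_pos: [549.8, -1.4, 49.4]
tcp_rot: [0.928, 2.999, 0.002]
ft_force: [-0.2, 0.2, -1.0]
opening: 41.7
t 5.67 pos [549.8  -1.4  49.4] yaw 55.63 tilt [0.0023 0.0007] F [-0.2  0.2 -1. ] T [-0.056 -0.041  0.011] open 41.7 q7 0.45
shift [ 0.0003 -0.0011  0.0009] turn [ 0.1  0.1 -0.1]
time: 5.92
eef_pos: [550.2, -1.3, 48.1]
tcp_rot: [0.927, 2.999, 0.002]
ft_force: [-1.1, 0.8, 3.0]
opening: 41.6
t 5.92 pos [550.2  -1.3  48.1] yaw 55.63 tilt [0.0032 0.0004] F [-1.1  0.8  3. ] T [-0.023  0.177 -0.063] open 41.6 q7 0.45
shift [ 0.0006 -0.0014 -0.0004] turn [ 0.1  0.1 -0.1]
```

```bash
python3 -m handwheel '[[0,-0.0002,0,0,0,6],[0.0001,-0.0004,0,0,0,12],[0.0001,-0.0006,0,0,0,18],[0.0002,-0.0008,0,0,0,24],[0.0002,-0.0008,0,0,0,24]]'
python3 -c "
from h import *
go(549.5,-1.5,45,26)"
```

```text
time: 6.33
eef_pos: [549.2, -1.9, 47.7]
tcp_rot: [1.533, 2.739, 0.002]
ft_force: [-0.9, 0.4, -1.0]
opening: 41.5
t 6.33 pos [549.2  -1.9  47.7] yaw 31.54 tilt [0.0028 0.0001] F [-0.9  0.4 -1. ] T [-0.034 -0.037 -0.02 ] open 41.5 q7 0.1
shift [0.0002 0.0004 0.0027] turn [0.1 0.1 5.5]
```

```bash
python3 -m handwheel '[[0,-0.0002,0.0005,0,0,6],[0.0001,-0.0004,0.001,0,0,12],[0.0001,-0.0006,0.0015,0,0,18],[0.0002,-0.0008,0.002,0,0,24],[0.0002,-0.0008,0.002,0,0,24]]'
python3 -c "
from h import *
go(549.5,-1.5,45,26)"
```

```text
time: 6.75
eef_pos: [548.4, -2.1, 45.5]
tcp_rot: [2.066, 2.364, 0.003]
ft_force: [0.1, 0.8, -1.3]
opening: 41.6
t 6.75 pos [548.4  -2.1  45.5] yaw 7.69 tilt [0.0025 0.0003] F [ 0.1  0.8 -1.3] T [-0.006  0.07   0.023] open 41.6 q7 -0.24
shift [0.0005 0.0012 0.0005] turn [  0.1   0.  -18.3]
```

```bash
python3 -m handwheel '[[0,-0.0002,0.0003,0,0,4],[0.0001,-0.0003,0.0006,0,0,8],[0.0001,-0.0005,0.0009,0,0,12],[0.0001,-0.0006,0.001,0,0,15],[0.0001,-0.0006,0.001,0,0,15]]'
python3 - <<'E'
from h import *
from rig import get_image,bot
go(549.5,-1.5,45,26)
t=[]
for i in range(4):
    q,_=get_image("top");t.append(bot.get_state()["wrist_torque"])
print(np.array(t).round(3))
cv2.imwrite("pics/c5.png",cv2.resize(q[170:215,220:280],(800,600),interpolation=cv2.INTER_CUBIC))
E
```

```text
time: 7.17
eef_pos: [548.5, -1.9, 45.3]
tcp_rot: [2.354, 2.077, 0.005]
ft_force: [-1.5, 1.0, 4.8]
opening: 41.5
t 7.17 pos [548.5  -1.9  45.3] yaw -7.15 tilt [0.004  0.0006] F [-1.5  1.   4.8] T [-0.014  0.133  0.053] open 41.5 q7 -0.46
shift [0.0005 0.001  0.0003] turn [  0.2   0.  -33.1]
[[ 0.042  0.172  0.025]
 [ 0.093  0.215 -0.016]
 [ 0.095  0.142  0.039]
 [ 0.034  0.156  0.012]]
```

View pics/c5.png

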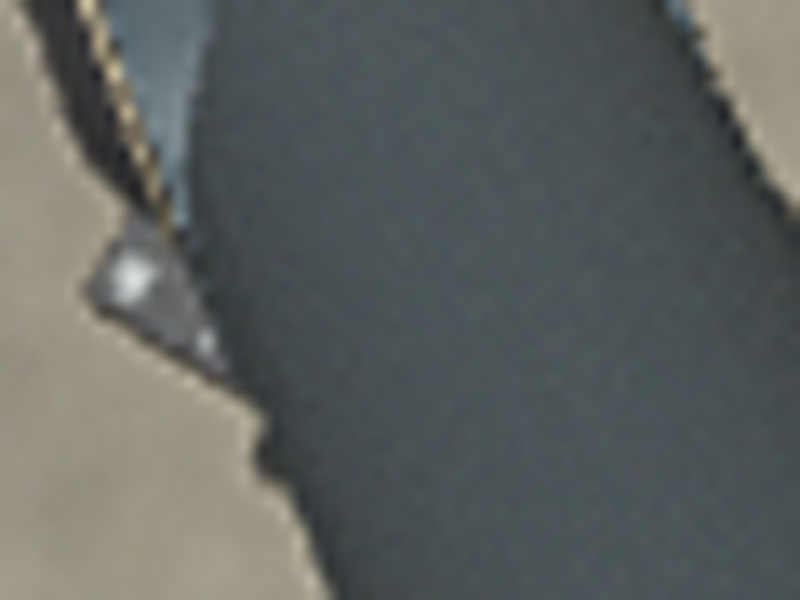

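```bash
cat > tq.py <<'E'
from h import *
from rig import get_image,bot
go(549.5,-1.5,45,26)
t=[];f=[]
for i in range(8):
    get_image("top");s=bot.get_state();t.append(s["wrist_torque"]);f.append(s["ft_force"])
print("T",np.mean(t,0).round(3),"F",np.mean(f,0).round(2))
E
python3 -m handwheel '[[0,-0.0001,0,0,0,2],[0,-0.0001,0,0,0,4],[0,-0.0002,0,0,0,6],[0,-0.0002,0,0,0,6]]'; python3 tq.py
```

```text
time: 7.7
eef_pos: [548.4, -1.8, 45.3]
tcp_rot: [2.46, 1.951, 0.006]
ft_force: [-0.4, 0.0, 5.5]
opening: 41.5
t 7.7 pos [548.4  -1.8  45.3] yaw -13.17 tilt [0.0042 0.0009] F [-0.4  0.   5.5] T [0.056 0.071 0.144] open 41.5 q7 -0.54
shift [0.0005 0.001  0.0003] turn [  0.3  -0.  -39.2]
T [0.104 0.115 0.092] F [-0.44 -0.03  5.18]
```

```bash
python3 -m handwheel '[[0,-0.0001,0,0,0,1],[0,-0.0001,0,0,0,2],[0,-0.0001,0,0,0,2]]'; python3 tq.py
python3 - <<'E'
from h import *
from rig import get_image
p,_=get_image("scene");q,_=get_image("top")
cv2.imwrite("pics/c6.png",np.hstack([cv2.resize(p[160:230,235:305],(450,450),interpolation=cv2.INTER_CUBIC),cv2.resize(q[180:210,225:250],(350,420),interpolation=cv2.INTER_CUBIC)[:, :] if 0 else cv2.resize(q[180:215,225:250],(321,450),interpolation=cv2.INTER_CUBIC)]))
E
```

```text
time: 8.35
eef_pos: [548.4, -1.8, 45.3]
tcp_rot: [2.493, 1.908, 0.006]
ft_force: [0.2, 0.1, 5.3]
opening: 41.6
t 8.35 pos [548.4  -1.8  45.3] yaw -15.14 tilt [0.0042 0.001 ] F [0.2 0.1 5.3] T [0.115 0.08  0.113] open 41.6 q7 -0.57
shift [0.0006 0.001  0.0003] turn [  0.3  -0.  -41.1]
T [0.086 0.081 0.117] F [-0.61  0.42  5.47]
```

View pics/c6.png

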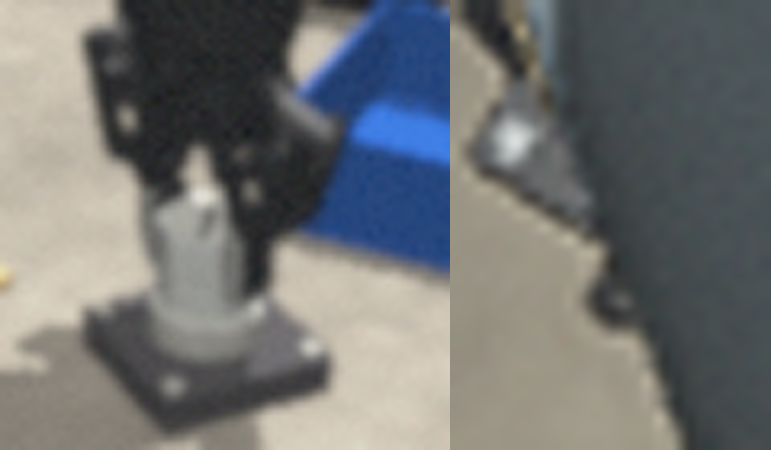

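```bash
python3 -m handwheel '[[0,0.0002,0,0,0,-6],[0,0.0004,-0.0004,0,0,-12],[0.0001,0.0006,-0.0008,0,0,-18],[0.0001,0.0007,-0.0012,0,0,-24],[0.0002,0.0009,-0.0016,0,0,-30],[0.0003,0.0011,-0.002,0,0,-36],[0.0004,0.0013,-0.0025,0,0,-42],[0.0006,0.0014,-0.003,0,0,-48]]'
python3 -c "
from h import *
go(549.5,-1.5,45,55.7)"
```

```text
time: 9.52
eef_pos: [548.7, -2.1, 47.2]
tcp_rot: [1.495, 2.762, 0.002]
ft_force: [-0.1, 0.2, -1.0]
opening: 41.5
t 9.52 pos [548.7  -2.1  47.2] yaw 33.14 tilt [0.0018 0.0008] F [-0.1  0.2 -1. ] T [-0.035 -0.005  0.002] open 41.5 q7 0.12
shift [0.0001 0.001  0.0022] turn [  0.1   0.  -22.6]
```

Free (F_z back at baseline, no torque). Next is the last turn back past the start, then the lift.

```bash
python3 -m handwheel '[[0,0.0002,-0.0006,0,0,-6],[0.0001,0.0004,-0.0012,0,0,-12],[0.0001,0.0006,-0.0015,0,0,-18],[0.0002,0.0008,-0.0015,0,0,-24],[0.0002,0.0008,-0.0015,0,0,-26],[0.0002,0.0008,-0.004,0,0,-26],[0.0002,0.0008,-0.007,0,0,-26],[0.0002,0.0008,-0.010,0,0,-26]]'
python3 -c "
from h import *
go(549.5,-1.5,130,55.7)"
```

```text
time: 10.18
eef_pos: [549.4, -1.5, 57.6]
tcp_rot: [0.848, 3.023, 0.002]
ft_force: [0.4, -0.2, -0.2]
opening: 41.5
t 10.18 pos [549.4  -1.5  57.6] yaw 58.65 tilt [0.0021 0.0008] F [ 0.4 -0.2 -0.2] T [0.039 0.004 0.019] open 41.5 q7 0.5
shift [-0.0002  0.0001 -0.0724] turn [0.1 0.1 2.9]
```

```bash
python3 -m handwheel '[[0,0,-0.035,0,0,0],[0,0,-0.072,0,0,0],[0,0,-0.072,0,0,0]]'
python3 -c "
from h import *
go(410.9,250.6,120,58)"
```

```text
time: 10.43
eef_pos: [553.8, 0.0, 136.1]
tcp_rot: [0.844, 3.012, 0.008]
ft_force: [1.8, 0.6, -0.3]
opening: 41.6
t 10.43 pos [553.8   0.  136.1] yaw 58.68 tilt [0.0145 0.001 ] F [ 1.8  0.6 -0.3] T [ 0.052 -0.077  0.012] open 41.6 q7 0.58
shift [0.2525 0.1397 0.0143] turn [0.5 0.7 0.7]
```

```bash
python3 -m handwheel '[[0.2495,0.143,0.01,0,0,0],[0.2495,0.143,0.01,0,0,0],[0.2495,0.143,0.01,0,0,0],[0.2495,0.143,0.01,0,0,0],[0.2495,0.143,0.01,0,0,0],[0.2495,0.143,0.01,0,0,0],[0.2495,0.143,0.01,0,0,0],[0.2495,0.143,0.01,0,0,0]]'
python3 -m handwheel '[[0,0,0,0,0,0],[0,0,0,0,0,0],[0,0,0,0,0,0]]'
python3 -c "
from h import *
go(410.9,250.6,28,58.6)
from rig import get_image
p,_=get_image('scene');q,_=get_image('top')
print(proj('scene',(411,250,42)))
cv2.imwrite('pics/c7.png',np.hstack([cv2.resize(p[110:190,230:310],(400,400),interpolation=cv2.INTER_CUBIC),cv2.resize(q[190:290,110:210],(400,400),interpolation=cv2.INTER_CUBIC)]))"
```

```text
time: 11.1
eef_pos: [406.0, 258.7, 120.5]
tcp_rot: [0.828, 3.029, 0.01]
ft_force: [-0.3, 0.2, -0.3]
opening: 41.8
time: 11.35
eef_pos: [411.6, 249.3, 119.2]
tcp_rot: [0.852, 3.021, 0.001]
ft_force: [1.2, 0.3, -1.8]
opening: 42.1
t 11.35 pos [411.6 249.3 119.2] yaw 58.5 tilt [ 0.0027 -0.0003] F [ 1.2  0.3 -1.8] T [ 0.003 -0.002 -0.061] open 42.1 q7 0.01
shift [0.0015 0.0007 0.0912] turn [ 0.1  0.1 -0.1]
(np.float64(267.19922147747565), np.float64(159.66976545330135))
```

View pics/c7.png

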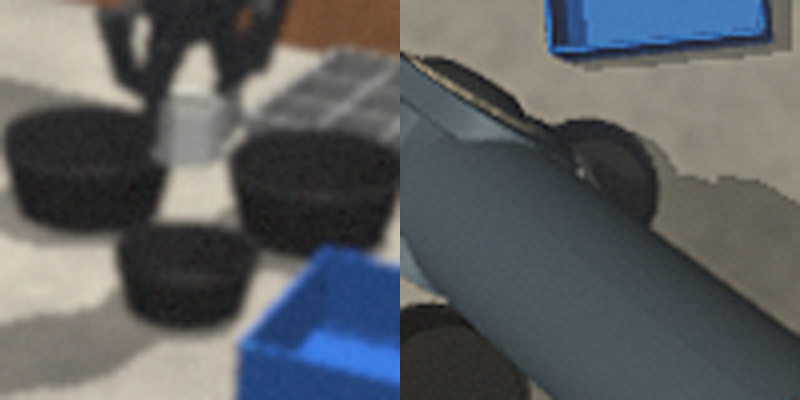

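The cap hangs directly above the smallest cup (left crop: cap 190,128; cup rim centre 188,245). The two larger cups stand behind it.

```bash
python3 -m handwheel '[[0.001,0.0007,0.03,0,0,0],[0.001,0.0007,0.06,0,0,0],[0.001,0.0007,0.08,0,0,0],[0.001,0.0007,0.092,0,0,0],[0.001,0.0007,0.092,0,0,0],[0.001,0.0007,0.092,0,0,0]]'
python3 -m handwheel '[[0,0,0,0,0,0],[0,0,0,0,0,0],[0,0,0,0,0,0],[0,0,0,0,0,0]]' 0.64
python3 -m handwheel '[[0,0,-0.03,0,0,0],[0,0,-0.06,0,0,0],[0,0,-0.1,0,0,0],[0,0,-0.13,0,0,0],[0,0,-0.13,0,0,0]]'
```

```text
time: 11.95
eef_pos: [411.0, 251.6, 27.4]
tcp_rot: [0.85, 3.022, 0.002]
ft_force: [0.4, -0.0, -1.0]
opening: 41.7
time: 12.28
eef_pos: [411.3, 252.1, 28.3]
tcp_rot: [0.849, 3.021, 0.004]
ft_force: [-0.4, 0.3, 1.1]
opening: 54.9
time: 12.7
eef_pos: [413.2, 254.6, 163.5]
tcp_rot: [0.846, 3.014, 0.015]
ft_force: [0.2, 0.3, -0.5]
opening: 54.6
```

```bash
python3 -m handwheel '[[-0.2,-0.115,-0.02,0,0,0],[-0.2,-0.115,-0.02,0,0,0],[-0.2,-0.115,-0.02,0,0,0],[-0.2,-0.115,-0.02,0,0,0],[-0.2,-0.115,-0.02,0,0,0],[-0.2,-0.115,-0.02,0,0,0],[-0.2,-0.115,-0.02,0,0,0],[-0.2,-0.115,-0.02,0,0,0]]'
python3 - <<'E'
from h import *
from rig import get_image
q,d=get_image('top');p,_=get_image('scene')
cv2.imwrite('pics/c8.png',np.hstack([cv2.resize(q[90:290,90:390],(600,400),interpolation=cv2.INTER_CUBIC),cv2.resize(q[210:260,132:157],(200,400),interpolation=cv2.INTER_CUBIC)]))
pts=np.array([at_d('top',u,v,d[v,u]) for v in range(222,256) for u in range(140,174)])
k=(np.hypot(pts[:,0]-411,pts[:,1]-250.5)<40)&(pts[:,2]>30)&(pts[:,2]<60);print("in cup",k.sum(),pts[k].mean(0).round(1))
pts=np.array([at_d('top',u,v,d[v,u]) for v in range(140,165) for u in range(325,352)])
k=(pts[:,2]>38)&(pts[:,2]<46);print("spare",k.sum(),pts[k].mean(0).round(1))
E
```

```text
time: 13.37
eef_pos: [521.4, 47.9, 177.5]
tcp_rot: [0.854, 3.021, 0.002]
ft_force: [0.0, 1.0, 0.3]
opening: 55.0
in cup 211 [409.5 252.8  44.5]
spare 155 [ 635.2 -261.4   42.7]
```

View pics/c8.png

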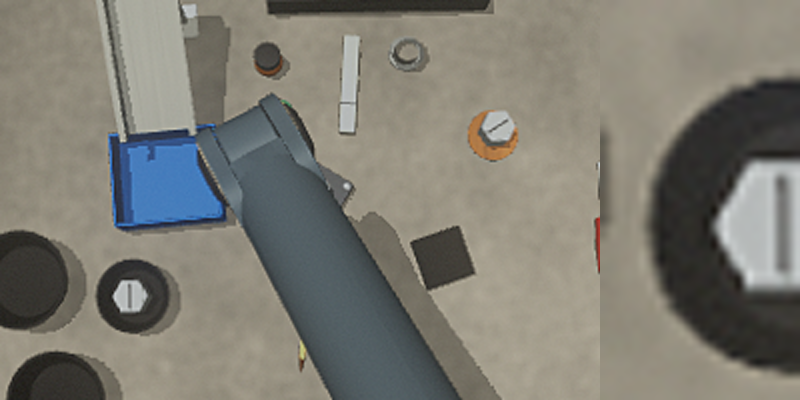

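The cap stands upright in the smallest cup (130,295), centred to about 3 mm with its top at about 44 mm. The spare cap is unmoved on the disc (497,127). The robot touches nothing, so I hand in.

```bash
python3 -c "
from rig import workorder
print(workorder.job_done())"
```

```text
the job is handed in; nothing more can be done
None
```

The cap from the square pad is the shallow one. I tested it on the gauge, unscrewed it and put it in the smallest black rubber cup. The job is handed in; no verdict was given.

- **On the gauge:** The cap stopped with its rim about 2.7 mm above the collar, and the torque rose from about 1.0–1.1 rad on. I tightened it to about 1.23 rad from the start position, where the wrist torque averaged about 0.117 N m. With the 0.5 N m/rad spring, that puts the spindle at about 0.2 rad, between the two marks. The push along the gauge axis read about 5 N at most.
- **Last checks:** The cap stands upright in the cup, within about 3 mm of its centre, and the gripper is clear of everything. The spare cap has not moved from the wooden disc. The run took about 13.5 of the 64 s.
- **Not confirmed:** The arm hid the gauge pointer while the cap was tight, so the spindle angle comes from torque and turn only. The capacitor, stylus and screwdriver were hidden or out of frame in the last picture, but I felt no contact with them.
- **Disagreement:** The two cameras differed by 1–2 mm on where the gauge's centre is. I used a compromise, and the cap went on with almost no side force.

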